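# Sort the glass press's spring plungers by feel

### The arm

A 7-joint arm with a two-finger parallel gripper is mounted at the origin on the work surface. World frame = base frame: x ahead of the robot, y to its left, z up, the work surface at z = 0. Lengths are in m, angles in rad, forces in N, time in s.
With the tool pointing down it reaches from about 0.4 to 0.9 m from the base axis. Payload 5.5 kg.
Tool frame: the origin (TCP) lies on the mounting face of the last link; the fingertips stand 178 mm ahead of it and the grasp point (between the pads) lies 159 mm ahead of it; x points along the fingers, z is the direction in which the jaws open and shut, and the axes are right-handed (so a half turn about x gives the same grasp; the last joint's range is limited). The gripper opens to 92 mm and grips with 3 to 60 N. Pads are 19 mm wide; open, the fingers measure 130 mm over their backs; the gripper's body (75 mm by 190 mm) begins 47 mm behind the grasp point.
Start: joints at [1.606, 0.501, -0.427, 1.55, 0.221, 1.138, -0.21], TCP at [0.147, -0.633, 0.405] pointing down, gripper open.
Joint ranges: [-2.88, 2.88], [-0.31, 2.03], [-1.54, 1.56], [0.2, 2.42], [-1.41, 4.55], [0.19, 2.02], [-2.57, 2.57]. Speed limits (rad/s): [2.57, 2.57, 3.14, 3.14, 3.14, 3.14, 3.14].

### API

Orientations are given as a unit quaternion [x, y, z, w].
In Python, from plant import env, imaging, order gives the robot as it stands.
- The arm moves only by the tool send_rows, never from a script. Its argument "series" is a list of rows, each a list of 2 entries, a list of its own where there are three numbers: the shift along the tool's x, y, z in cm, then the turn, a rotation vector about the tool's x, y, z in degrees. A call has 1 to 20 rows; each row is the pose to reach, as a shift and turn from the pose commanded when the call began, along the tool's axes at that moment; what a row does not reach only later rows make up. A row lasts 1/8 s, in which the tool goes at most 62.5 mm and 10.7 degrees, less where a joint would pass 70% of its speed; a pose out of reach is approached as far as the arm can. A call with a gripper value outside its range is refused whole. "hand" is the finger opening in cm, from 0 to 9.18, set as the call begins (left out, the last holds). The fingers move at their own pace and stop on an object; the grip force is fixed at half the most. Time passes only in rows, so rows that repeat a pose let the fingers close. It gives the time, the measured TCP pose, the force and the opening at its end, in the units of the state.
- env.read_state(): the state, without advancing time (a new reading comes with each control period).
- imaging.read_camera(name): name is "scene" or "side" or "wrist"; returns a dict with "image" (384x512x3 uint8, blue, green, red), "mtx" (3x3 intrinsics, pixels), "origin" and "orientation" of the camera in the world. Camera axes: x right, y up, looking along -z (the intrinsics and any distortion apply to the point x, -y, -z); pixel columns grow to the right and rows downward; lengths in m; the calibration is good to about 2 mm. A picture is of the moment at which its call begins. There is no depth.
- order.sign_off(): hands the job in, once; it reports no verdict.
The state is a dict: "clock": time; "joints": joint angles; "qvel": joint speeds; "joint_efforts": joint torques, N m; "eef_pos": TCP position; "eef_rot": TCP orientation; "contact_force": force on the tool from outside, world axes, zero at the start; "torque": the same for the moment, N m; "finger_gap": finger opening in m.
Only numpy, scipy, OpenCV 4.12 (cv2) and the standard library are available. Lean on these libraries where they do the work, as an engineer would, in place of code of your own. Each camera call takes 0.05 s, during which the arm holds its last target. There are 200 camera calls.

### The job

Heat has taken the temper out of some of these three spring plungers from the glass press. Sort them by how hard their pins push back: stand every good, stiff one (15 N or more to push it fully down) upright in the rectangular wooden tray and put every tired, weak one (it goes down with about 5 N) in the round metal pan. Leave the other things on the bench where they are.

Things in the scene. Friction and masses are not known exactly. Their poses are not given: they have to be found in the camera images.
- plunger_1: a used steel spring plunger, alike in look to the other two: round foot flange 46 mm diameter and 8 mm thick, plain barrel 32 mm diameter from 8 to 60 mm height (grip here), small gland 26 mm diameter up to 66 mm, and on top a sprung pin with a round head 24 mm diameter, 7 mm thick, head top at 86 mm. About 0.29 kg, starts standing on its foot. Origin: centre of the underside of the foot, z up along the plunger. Its spring may be good or tired; only pressing the pin tells
- plunger_2: a used steel spring plunger, alike in look to the other two: round foot flange 46 mm diameter and 8 mm thick, plain barrel 32 mm diameter from 8 to 60 mm height (grip here), small gland 26 mm diameter up to 66 mm, and on top a sprung pin with a round head 24 mm diameter, 7 mm thick, head top at 86 mm. About 0.29 kg, starts standing on its foot. Origin: centre of the underside of the foot, z up along the plunger. Its spring may be good or tired; only pressing the pin tells
- plunger_3: a used steel spring plunger, alike in look to the other two: round foot flange 46 mm diameter and 8 mm thick, plain barrel 32 mm diameter from 8 to 60 mm height (grip here), small gland 26 mm diameter up to 66 mm, and on top a sprung pin with a round head 24 mm diameter, 7 mm thick, head top at 86 mm. About 0.29 kg, starts standing on its foot. Origin: centre of the underside of the foot, z up along the plunger. Its spring may be good or tired; only pressing the pin tells
- pin_1 (a joint): how far the sprung pin of plunger_1 is pushed down into its barrel: 0 is fully out, 0.010 m (10 mm) is fully down, where it stops hard. It springs back when let go. The resistance grows nearly evenly with the depth: a good spring takes 15 to 19 N to push fully down, a tired one only 4 to 5 N
- pin_2 (a joint): how far the sprung pin of plunger_2 is pushed down into its barrel: 0 is fully out, 0.010 m (10 mm) is fully down, where it stops hard. It springs back when let go. The resistance grows nearly evenly with the depth: a good spring takes 15 to 19 N to push fully down, a tired one only 4 to 5 N
- pin_3 (a joint): how far the sprung pin of plunger_3 is pushed down into its barrel: 0 is fully out, 0.010 m (10 mm) is fully down, where it stops hard. It springs back when let go. The resistance grows nearly evenly with the depth: a good spring takes 15 to 19 N to push fully down, a tired one only 4 to 5 N
- tray: open rectangular wooden tray for the good plungers, fixed to the table: 220 mm along its x, 150 mm along its y, 40 mm high, walls and floor 7 mm thick (inside 206 x 136 mm). Origin: centre of its underside
- pan: open round sheet-metal pan for the tired plungers, fixed to the table: 200 mm across the rim, 172 mm across the bottom outside, 45 mm high, walls 3 mm, floor 4 mm. Origin: centre of its underside
- tumbler: bystander: finished green glass tumbler, 68 mm across, 90 mm high, loose; origin at the centre of its underside
- wax: bystander: round cake of beeswax, 62 mm across, 22 mm high, loose; origin at the centre of its underside
- tweezers: bystander: steel glassworker's tweezers, 162 mm long, 29 mm wide, 8 mm high, lying among the plungers; origin on the table under the middle, x along the length to the tips
- optic_mould: bystander: brass cup-shaped optic mould, 84 mm across, 100 mm high, loose; origin at the centre of its underside
There are look-alikes about, which are no part of the job. Leave any purple or yellow look-alike of the plunger_3 alone.

How it is judged:
At the end, for the whole second after the job is handed in: Every plunger whose spring is good (15 N or more to push fully down) stands upright (within about 8 degrees) on the floor of the wooden tray, every tired one (about 5 N) lies or stands inside the round pan, all released and at rest (x of plunger_1 in the frame of tray between -0.085 and 0.085 m and y of plunger_1 in the frame of tray between -0.05 and 0.05 m and z of each of plunger_1, plunger_3 in the frame of tray below 0.015 m and angle between each of plunger_1, plunger_3's own z axis and vertical below 0.15 rad and linear speed of each of plunger_1, plunger_3, plunger_2 below 0.02 m/s and x of plunger_3 in the frame of tray between -0.085 and 0.085 m and y of plunger_3 in the frame of tray between -0.05 and 0.05 m and horizontal distance between plunger_2 and pan below 0.092 m and z of plunger_2 in the frame of pan below 0.045 m); the robot touches nothing.
It fails at once if one of the bystanders is pushed more than 30 mm from its place (distance of any of tumbler, wax, tweezers, optic_mould from where it was at the start of the episode above 0.03 m).
It fails at once if one of the bystanders is tipped over (angle between any of tumbler, wax, tweezers, optic_mould's own z axis and vertical above 0.6 rad).
It also fails if it takes over 69 s, if anything falls off the work surface, if the arm or the gripper's body presses on something with over 40 N, if the wrist force passes 120 N, or if a joint passes its speed limit or range.

## Working session

There is one attempt and no reset: what is moved stays moved. The work goes in short steps, Python scripts to look and compute and a tool call to move; the robot and the scene stay as the last step left them, time stands still between calls to the robot, and variables do not carry over. Pictures are saved under pics/ and viewed, about 8 in all and at most 12, crops included, and the job is handed in when it is done.

Besides the shell and the picture viewer there is one more tool, called after ">>>" as name(argument=value, ...) on one line, values as JSON. send_rows: Moves the arm, as the interface text tells. Its arguments: {"type":"object","properties":{"series":{"type":"array"},"hand":{"type":"number"}},"required":["series"]}

```bash
mkdir -p pics; cat > h.py <<'E'
from plant import env, imaging, order
import numpy as np, cv2
from scipy.spatial.transform import Rotation as R
def cam(n):
    c=imaging.read_camera(n); return c
def ray(c,u,v):
    K=np.array(c['mtx']); d=np.linalg.inv(K)@[u,v,1.]; d=np.array([d[0],-d[1],-d[2]])
    return np.array(c['origin']),R.from_quat(c['orientation']).apply(d/np.linalg.norm(d))
def onplane(c,u,v,z):
    o,d=ray(c,u,v); return o+d*(z-o[2])/d[2]
def proj(c,p):
    q=R.from_quat(c['orientation']).inv().apply(np.array(p)-c['origin']); q=np.array(c['mtx'])@[q[0],-q[1],-q[2]]; return q[:2]/q[2]
def tri(rs):
    A=sum(np.eye(3)-np.outer(d,d) for o,d in rs); b=sum((np.eye(3)-np.outer(d,d))@o for o,d in rs); return np.linalg.solve(A,b)
E
python3 - <<'E'
from h import *
import pickle
cs={n:cam(n) for n in('scene','side','wrist')}
pickle.dump(cs,open('c0.pkl','wb'))
for n,c in cs.items():
    cv2.imwrite(f'pics/{n}0.png',c['image']); print(n,{k:np.round(v,3).tolist() for k,v in c.items() if k!='image'}, [k for k in c])
print(env.read_state())
E
```

```text
scene {'mtx': [[458.974, 0.0, 255.107], [0.0, 458.974, 189.366], [0.0, 0.0, 1.0]], 'origin': [1.471, -0.12, 0.951], 'orientation': [0.28, 0.25, 0.6, 0.707]} ['image', 'mtx', 'origin', 'orientation']
side {'mtx': [[492.208, 0.0, 253.222], [0.0, 492.208, 194.245], [0.0, 0.0, 1.0]], 'origin': [-0.128, 0.761, 0.695], 'orientation': [-0.166, 0.451, 0.816, -0.321]} ['image', 'mtx', 'origin', 'orientation']
wrist {'mtx': [[345.291, 0.0, 257.444], [0.0, 345.291, 195.125], [0.0, 0.0, 1.0]], 'origin': [0.228, -0.615, 0.384], 'orientation': [-0.121, 0.098, -0.614, 0.774]} ['image', 'mtx', 'origin', 'orientation']
{'clock': 0.15, 'joints': array([ 1.60620775,  0.50167801, -0.42683463,  1.55118612,  0.22079351,
        1.13830788, -0.21032925]), 'qvel': array([ 0.00160129, -0.00319709, -0.00087002, -0.00361758, -0.00160524,
       -0.00022874,  0.00176034]), 'joint_efforts': array([-6.64681691e-03, -5.67102778e+01, -5.82514331e+00, -2.79450220e+01,
       -6.87098410e-02,  2.66794529e-02,  1.67260496e-04]), 'eef_pos': array([ 0.14668744, -0.63295991,  0.40389827]), 'eef_rot': array([ 0.44029154,  0.55399302, -0.43957638,  0.55317963]), 'contact_force': array([-0.12982651, -0.06625904,  0.47723042]), 'torque': array([0.03317807, 0.025272  , 0.0491361 ]), 'finger_gap': 0.09190339756524174}
```

```bash
ls; ls plant* | head
```

```text
c0.pkl
h.py
picsls: cannot access 'plant*': No such file or directory
```

View pics/scene0.png

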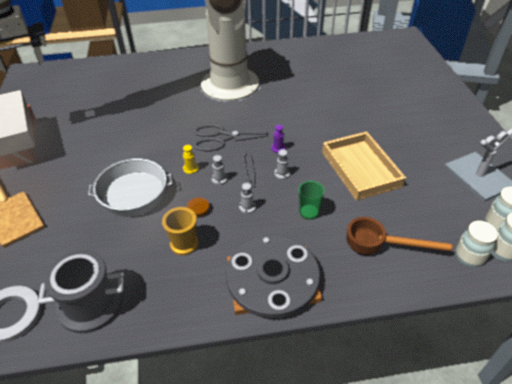

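View pics/side0.png

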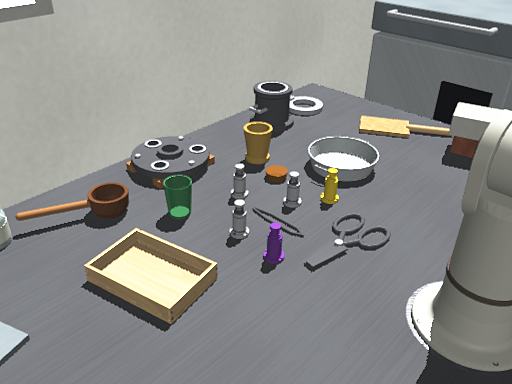

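```bash
python3 - <<'E'
from h import *
import pickle
cs=pickle.load(open('c0.pkl','rb'))
P={'scene':[(218,169),(282,163),(247,197)],'side':[(293,190),(239,219),(239,183)]}
rows=[]
for n in P:
    im=cs[n]['image']; r=[]
    for u,v in P[n]:
        c=im[v-26:v+26,u-26:u+26]; big=cv2.resize(c,None,fx=5,fy=5,interpolation=cv2.INTER_NEAREST)
        for k in range(0,52,10):
            cv2.putText(big,str(u-26+k),(k*5,8),0,.3,(0,255,255)); cv2.putText(big,str(v-26+k),(0,k*5+8),0,.3,(0,255,255)); cv2.line(big,(k*5,0),(k*5,259),(0,90,90),1); cv2.line(big,(0,k*5),(259,k*5),(0,90,90),1)
        r.append(big)
        g=cv2.cvtColor(c,cv2.COLOR_BGR2HSV); m=((g[...,2]>95)&(g[...,1]<70)).astype('uint8')
        nl,lab,st,ce=cv2.connectedComponentsWithStats(m,connectivity=4); i=1+np.argmax(st[1:,4]); mm=lab==i
        out=[]
        for y in range(52):
            xs=np.where(mm[y])[0]
            if len(xs): out.append((v-26+y,u-26+xs[0],u-26+xs[-1]))
        print(n,(u,v),out[0],out[len(out)//4],out[-1]); print([ (int(a),int(b-a+0),) for _,a,b in out][:40])
    rows.append(np.hstack(r))
cv2.imwrite('pics/crop0.png',np.vstack(rows))
E
```

```text
scene (218, 169) (143, np.int64(192), np.int64(243)) (156, np.int64(194), np.int64(243)) (194, np.int64(192), np.int64(243))
[(192, 51), (192, 51), (192, 51), (192, 51), (193, 50), (193, 50), (192, 51), (192, 51), (192, 51), (194, 49), (194, 49), (195, 48), (194, 49), (194, 49), (195, 48), (195, 48), (196, 47), (195, 48), (195, 48), (198, 45), (210, 33), (209, 34), (209, 34), (207, 36), (206, 37), (205, 38), (202, 41), (200, 43), (199, 44), (196, 47), (194, 49), (192, 51), (192, 51), (192, 51), (192, 51), (192, 51), (192, 51), (192, 51), (192, 51), (192, 51)]
scene (282, 163) (137, np.int64(266), np.int64(307)) (150, np.int64(256), np.int64(307)) (188, np.int64(256), np.int64(297))
[(266, 41), (258, 49), (256, 51), (256, 51), (256, 51), (256, 51), (256, 51), (256, 51), (256, 51), (256, 51), (256, 51), (256, 51), (256, 51), (256, 51), (256, 51), (256, 51), (256, 51), (256, 51), (256, 51), (256, 51), (256, 51), (256, 51), (256, 51), (256, 51), (256, 51), (256, 51), (256, 51), (256, 51), (256, 51), (256, 51), (256, 51), (256, 51), (256, 51), (256, 51), (256, 51), (256, 51), (256, 51), (
[... 1592 characters left out ...]
8), (245, 19), (245, 19), (246, 18), (245, 19), (245, 19), (245, 19), (245, 19), (245, 19), (245, 19), (245, 19), (245, 19), (245, 19)]
side (239, 183) (157, np.int64(215), np.int64(244)) (170, np.int64(213), np.int64(235)) (208, np.int64(213), np.int64(234))
[(215, 29), (214, 30), (214, 30), (214, 28), (214, 26), (215, 24), (214, 28), (213, 30), (213, 31), (213, 31), (213, 30), (213, 28), (213, 22), (213, 22), (213, 22), (213, 22), (213, 21), (213, 21), (213, 21), (213, 20), (213, 20), (213, 20), (213, 20), (213, 20), (213, 20), (213, 20), (213, 20), (213, 20), (213, 20), (213, 20), (213, 20), (213, 20), (213, 20), (213, 20), (213, 20), (213, 19), (213, 18), (213, 17), (213, 17), (213, 17)]
```

View pics/crop0.png

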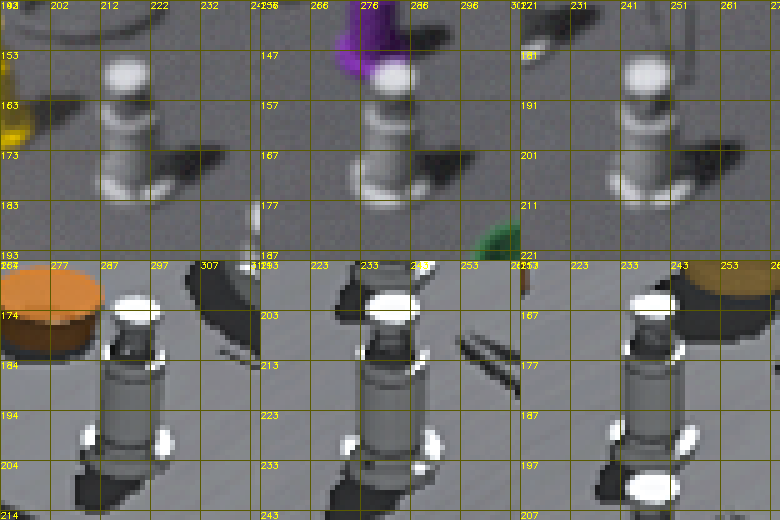

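```bash
python3 - <<'E'
from h import *
import pickle
cs=pickle.load(open('c0.pkl','rb'))
P={'scene':[(217,158),(282,152),(245,186)],'side':[(292,173),(239,202),(239,166)]}
pts={}
for n in P:
    im=cs[n]['image'].min(2)
    for k,(u,v) in enumerate(P[n]):
        c=im[v-9:v+10,u-11:u+12]; m=(c>(165 if n=='scene' else 200)).astype('uint8')
        nl,lab,st,ce=cv2.connectedComponentsWithStats(m); i=min(range(1,nl),key=lambda j:np.hypot(*(ce[j]-[11,9]))-st[j,4]/20)
        pts[n,k]=ce[i]+[u-11,v-9]; print(n,k,pts[n,k].round(1),st[i])
for k in range(3):
    X=tri([ray(cs[n],*pts[n,k]) for n in P]); print('head',k,X.round(4),[(proj(cs[n],X)-pts[n,k]).round(1).tolist() for n in P],[onplane(cs[n],*pts[n,k],.085).round(3).tolist() for n in P])
# coloured things
def mask(n,lo,hi):
    h=cv2.cvtColor(cs[n]['image'],cv2.COLOR_BGR2HSV); return cv2.inRange(h,lo,hi)
def blob(n,lo,hi,near,cl=3):
    m=cv2.morphologyEx(mask(n,lo,hi),cv2.MORPH_CLOSE,np.ones((cl,cl)))
    cc=max((c for c in cv2.findContours(m,0,2)[0] if cv2.pointPolygonTest(c,near,True)>-15),key=cv2.contourArea); return cv2.convexHull(cc)
for n,near in(('scene',(363,164)),('side',(150,272))):
    b=blob(n,(10,60,90),(32,255,255),near); q=cv2.approxPolyN(b,4)[0] if hasattr(cv2,'approxPolyN') else None
    h=b[:,0].astype(float)
    print(n,'tray hull',b[:,0].tolist()); 
    r=np.array([onplane(cs[n],*p,.04)[:2] for p in h],np.float32); print('rect@.04',cv2.minAreaRect(r), cv2.approxPolyDP(b,5,True)[:,0].tolist())
for name,lo,hi,near in(('purple',(130,90,40),(165,255,255),((278,140),(274,243))),('yellow',(22,150,90),(32,255,255),((190,158),(330,187))),('tumbler',(45,80,30),(85,255,255),((310,200),(178,196))),('wax',(5,150,60),(18,255,255),((197,206),(277,172))),('mould',(15,120,60),(25,255,255),((181,230),(258,143)))):
    for n,p in zip(('scene','side'),near):
        b=blob(n,lo,hi,p); x,y,w,hh=cv2.boundingRect(b); print(name,n,(x,y,w,hh),'bottom@0',onplane(cs[n],x+w/2,y+hh,0).round(3)[:2])
E
```

```text
scene 0 [216.6 157.7] [ 7  6  8  6 34]
scene 1 [282.5 152.1] [ 8  7  8  5 34]
scene 2 [245.8 185.6] [ 8  6  9  6 44]
side 0 [293.9 173.5] [ 9  7  9  6 36]
side 1 [239.3 202. ] [ 7  7 10  6 45]
side 2 [239.1 165.6] [ 7  7  9  5 33]
head 0 [ 0.499  -0.0921  0.0858] [[-0.1, -0.1], [-0.1, 0.1]] [[0.498, -0.092, 0.085], [0.5, -0.094, 0.085]]
head 1 [0.5078 0.0947 0.086 ] [[-0.3, -0.2], [-0.4, 0.2]] [[0.508, 0.096, 0.085], [0.509, 0.092, 0.085]]
head 2 [ 0.6234 -0.0264  0.0863] [[-0.0, -0.0], [-0.0, 0.0]] [[0.622, -0.026, 0.085], [0.625, -0.028, 0.085]]
scene tray hull [[366, 131], [368, 132], [369, 133], [396, 165], [401, 171], [405, 176], [405, 178], [402, 186], [401, 187], [395, 189], [385, 192], [364, 198], [360, 199], [355, 199], [354, 198], [351, 194], [327, 160], [323, 154], [322, 152], [322, 147], [323, 142], [325, 141], [336, 138], [364, 131]]
rect@.04 ((0.5434232950210571, 0.32368892431259155), (0.2541755437850952, 0.17658591270446777), 10.646017074584961) [[366, 131], [405, 178], [401, 187], [355, 199], [322, 147]]
side tray hull [[137, 228], [142, 230], [156, 236], [200, 255], 
[... 222 characters left out ...]
183455467224), (0.24675825238227844, 0.17810499668121338), 10.800446510314941) [[84, 265], [137, 228], [216, 262], [217, 275], [169, 323], [89, 281]]
purple scene (271, 124, 16, 29) bottom@0 [0.415 0.105]
purple side (263, 222, 22, 42) bottom@0 [0.377 0.122]
yellow scene (183, 145, 16, 29) bottom@0 [ 0.462 -0.172]
yellow side (321, 168, 17, 36) bottom@0 [ 0.425 -0.154]
tumbler scene (299, 181, 26, 38) bottom@0 [0.695 0.142]
tumbler side (163, 174, 29, 45) bottom@0 [0.654 0.157]
wax scene (187, 198, 23, 20) bottom@0 [ 0.639 -0.162]
wax side (266, 166, 21, 16) bottom@0 [ 0.593 -0.143]
mould scene (162, 198, 47, 57) bottom@0 [ 0.758 -0.203]
mould side (244, 121, 29, 43) bottom@0 [ 0.696 -0.184]
```

```bash
cat >> h.py <<'E'
def go(*targets):
    """targets: (x,y,z_grasp,jaw_yaw_deg) -> tool-frame shift cm, turn deg, from the measured pose"""
    s=env.read_state(); p=np.array(s['eef_pos']); r=R.from_quat(s['eef_rot'])
    for x,y,z,yaw in targets:
        a=np.radians(yaw); jz=np.array([np.cos(a),np.sin(a),0])
        c=r.as_matrix()[:,2]
        if jz@c<0: jz=-jz
        X=np.array([0,0,-1.]); T=R.from_matrix(np.c_[X,np.cross(jz,X),jz])
        print((x,y,z,yaw),'shift',(r.inv().apply(np.array([x,y,z+.159])-p)*100).round(2).tolist(),'turn',np.degrees((r.inv()*T).as_rotvec()).round(1).tolist())
E
python3 - <<'E'
from h import *
import pickle
cs=pickle.load(open('c0.pkl','rb')); S,D=cs['scene'],cs['side']
for c,ps in((S,[(323,144),(366,131),(405,176)]),(D,[(84,265),(137,228),(217,262)])): print([onplane(c,*p,.04)[:2].round(3).tolist() for p in ps])
print('side corner low',onplane(D,170,323,0)[:2].round(3), 'scene low',onplane(S,357,199,0)[:2].round(3))
for c,n,(u0,u1,v0,v1) in((S,'scene',(85,182,150,222)),(D,'side',(300,388,130,190))):
    hsv=cv2.cvtColor(c['image'][v0:v1,u0:u1],cv2.COLOR_BGR2GRAY); m=cv2.morphologyEx((hsv>(110 if n=='scene' else 165)).astype('uint8'),cv2.MORPH_CLOSE,np.ones((5,5)))
    h=max(cv2.findContours(m,0,2)[0],key=cv2.contourArea)[:,0]+[u0,v0]; print(n,cv2.boundingRect(h.astype(np.int32)))
    q=np.array([onplane(c,*p,.045)[:2] for p in h],np.float32); print(cv2.minEnclosingCircle(q),q.min(0),q.max(0))
print('pan tri',tri([ray(S,131,183),ray(D,343,155)]))
s=env.read_state(); print(R.from_quat(s['eef_rot']).as_matrix().round(2))
yaw=np.degrees(np.arctan2(*R.from_quat(s['eef_rot']).as_matrix()[1::-1,2])); print('yaw',yaw)
go((.499,-.092,.10,yaw),(.623,-.027,.1,yaw),(.508,.095,.1,yaw))
E
```

```text
[[0.443, 0.235], [0.405, 0.384], [0.618, 0.427]]
[[0.622, 0.424], [0.647, 0.276], [0.436, 0.234]]
side corner low [0.409 0.383] scene low [0.645 0.284]
scene (85, 150, 87, 61)
((0.4911922812461853, -0.34628206491470337), 0.12791244685649872) [ 0.36741546 -0.4633456 ] [ 0.6189525  -0.22565708]
side (308, 136, 72, 47)
((0.5010714530944824, -0.315807968378067), 0.14145927131175995) [ 0.41706362 -0.4565043 ] [ 0.6219361  -0.18937835]
pan tri [ 0.51162453 -0.33896093  0.03926924]
[[-0.    0.97  0.23]
 [ 0.    0.23 -0.97]
 [-1.    0.   -0.  ]]
yaw -76.94818971192117
(0.499, -0.092, 0.1, np.float64(-76.94818971192117)) shift [14.56, 46.54, -44.72] turn [-0.0, -0.1, -0.0]
(0.623, -0.027, 0.1, np.float64(-76.94818971192117)) shift [14.57, 60.08, -48.25] turn [-0.0, -0.1, -0.0]
(0.508, 0.095, 0.1, np.float64(-76.94818971192117)) shift [14.59, 51.64, -62.73] turn [-0.0, -0.1, -0.0]
```

View pics/wrist0.png

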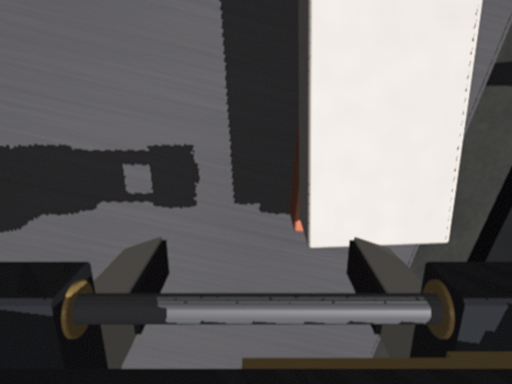

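>>> send_rows(hand=0, series=[[[-8,0,0],[0,0,0]],[[-8,0,0],[0,0,0]],[[-8,46.54,-44.72],[0,0,0]],[[-8,46.54,-44.72],[0,0,0]],[[-8,46.54,-44.72],[0,0,0]],[[-8,46.54,-44.72],[0,0,0]],[[-8,46.54,-44.72],[0,0,0]],[[-8,46.54,-44.72],[0,0,0]],[[-8,46.54,-44.72],[0,0,0]],[[-8,46.54,-44.72],[0,0,0]],[[-8,46.54,-44.72],[0,0,0]],[[-8,46.54,-44.72],[0,0,0]],[[11.5,46.54,-44.72],[0,0,0]],[[11.5,46.54,-44.72],[0,0,0]],[[11.5,46.54,-44.72],[0,0,0]],[[11.5,46.54,-44.72],[0,0,0]],[[11.5,46.54,-44.72],[0,0,0]],[[11.5,46.54,-44.72],[0,0,0]]])

```text
clock: 2.4
eef_pos: [0.5005, -0.0928, 0.2923]
eef_rot: [0.441, 0.552, -0.44, 0.555]
contact_force: [-0.5, 0.8, 0.1]
finger_gap: 0.0005
```

>>> send_rows(series=[[[1,0,0],[0,0,0]],[[2,0,0],[0,0,0]],[[2.4,0,0],[0,0,0]],[[2.8,0,0],[0,0,0]],[[3.1,0,0],[0,0,0]],[[3.3,0,0],[0,0,0]],[[3.3,0,0],[0,0,0]],[[3.3,0,0],[0,0,0]],[[3.3,0,0],[0,0,0]]])

```text
clock: 3.52
eef_pos: [0.4994, -0.0924, 0.2577]
eef_rot: [0.44, 0.553, -0.44, 0.554]
contact_force: [-3.8, -0.7, 11.8]
finger_gap: 0.0004
```

>>> send_rows(series=[[[-3.3,0,0],[0,0,0]],[[-3.3,13.5,-3.5],[0,0,0]],[[-3.3,13.5,-3.5],[0,0,0]],[[-3.3,13.5,-3.5],[0,0,0]],[[-3.3,13.5,-3.5],[0,0,0]],[[-1.8,13.5,-3.5],[0,0,0]],[[-0.8,13.5,-3.5],[0,0,0]],[[-0.4,13.5,-3.5],[0,0,0]],[[0,13.5,-3.5],[0,0,0]],[[0,13.5,-3.5],[0,0,0]],[[0,13.5,-3.5],[0,0,0]],[[0,13.5,-3.5],[0,0,0]]])

```text
clock: 5.03
eef_pos: [0.6225, -0.0288, 0.258]
eef_rot: [0.44, 0.553, -0.441, 0.554]
contact_force: [-4.3, -2.0, 11.6]
finger_gap: 0.0004
```

>>> send_rows(series=[[[-3.3,0,0],[0,0,0]],[[-3.3,-8.4,-14.5],[0,0,0]],[[-3.3,-8.4,-14.5],[0,0,0]],[[-3.3,-8.4,-14.5],[0,0,0]],[[-3.3,-8.4,-14.5],[0,0,0]],[[-1.8,-8.4,-14.5],[0,0,0]],[[-0.8,-8.4,-14.5],[0,0,0]],[[-0.4,-8.4,-14.5],[0,0,0]],[[0,-8.4,-14.5],[0,0,0]],[[0,-8.4,-14.5],[0,0,0]],[[0,-8.4,-14.5],[0,0,0]],[[0,-8.4,-14.5],[0,0,0]]])

```text
clock: 6.52
eef_pos: [0.5083, 0.0944, 0.257]
eef_rot: [0.44, 0.553, -0.44, 0.554]
contact_force: [0.2, -2.4, 3.1]
finger_gap: 0.0007
```

>>> send_rows(hand=6.4, series=[[[-3,0,0],[0,0,0]],[[-4,0,0],[0,0,0]],[[-4,0,0],[0,0,0]],[[-4,0,0],[0,0,0]],[[-4,0,0],[0,0,0]],[[-1,0,0],[0,0,0]],[[2,0,0],[0,0,0]],[[4,0,0],[0,0,0]],[[4.9,0,0],[0,0,0]],[[4.9,0,0],[0,0,0]],[[4.9,0,0],[0,0,0]]])

```text
clock: 7.9
eef_pos: [0.5087, 0.0947, 0.2085]
eef_rot: [0.44, 0.553, -0.44, 0.554]
contact_force: [-0.1, 0.1, 0.1]
finger_gap: 0.064
```

>>> send_rows(hand=2, series=[[[0,0,0],[0,0,0]],[[0,0,0],[0,0,0]],[[0,0,0],[0,0,0]],[[0,0,0],[0,0,0]],[[0,0,0],[0,0,0]],[[0,0,0],[0,0,0]]])

```text
clock: 8.65
eef_pos: [0.5083, 0.0947, 0.2079]
eef_rot: [0.44, 0.554, -0.44, 0.554]
contact_force: [-0.6, 0.8, 2.8]
finger_gap: 0.0312
```

>>> send_rows(series=[[[-4,0,0],[0,0,0]],[[-10,0,0],[0,0,0]],[[-12,0,0],[0,0,0]],[[-12,-9.9,41.8],[0,0,0]],[[-12,-9.9,41.8],[0,0,0]],[[-12,-9.9,41.8],[0,0,0]],[[-12,-9.9,41.8],[0,0,0]],[[-12,-9.9,41.8],[0,0,0]],[[-12,-9.9,41.8],[0,0,0]],[[-12,-9.9,41.8],[0,0,0]],[[-12,-9.9,41.8],[0,0,0]],[[-12,-9.9,41.8],[0,0,0]],[[-12,-9.9,41.8],[0,0,0]],[[-12,-9.9,41.8],[0,0,0]]])

```text
clock: 10.4
eef_pos: [0.5066, -0.3336, 0.3277]
eef_rot: [0.439, 0.554, -0.439, 0.554]
contact_force: [0.4, 0.5, -2.0]
finger_gap: 0.0312
```

```bash
python3 - <<'E'
from h import *
S=cam('scene');W=cam('wrist');D=cam('side')
im=np.hstack([cv2.resize(c['image'],(400,300)) for c in(S,W)])
cv2.imwrite('pics/p1.png',np.vstack([im,np.hstack([cv2.resize(D['image'],(400,300)),np.zeros((300,400,3),'uint8')])]))
s=env.read_state();print(s['eef_pos'],s['finger_gap'],s['contact_force'])
E
```

```text
[ 0.50641161 -0.3344457   0.32789494] 0.031107226880861816 [ 0.85250002  1.20978517 -3.32733814]
```

View pics/p1.png

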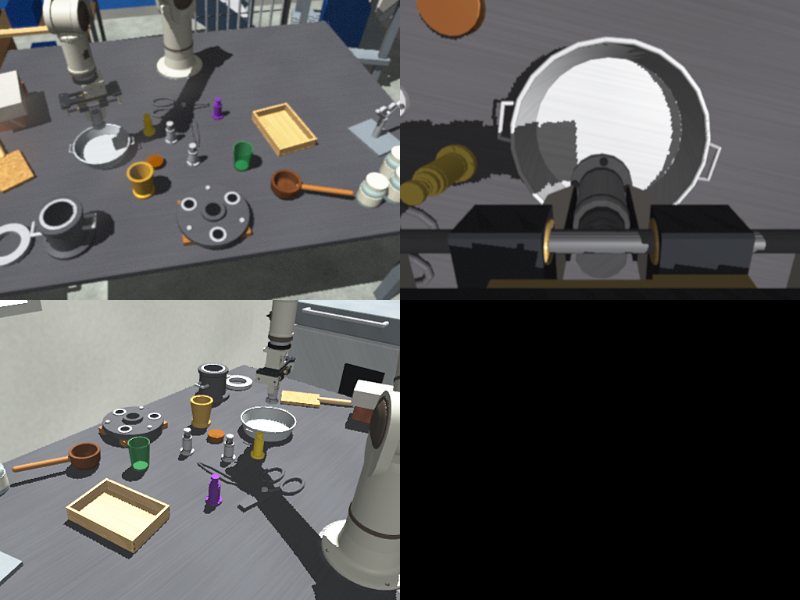

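```bash
python3 - <<'E'
from h import *
W=cam('wrist')
a,b,t=[onplane(W,*p,.045) for p in((143,166),(397,166),(270,49))]
print(a,b,t,'circumcentre')
A=2*np.array([b-a,t-a])[:,:2]; print(np.linalg.solve(A,[b[:2]@b[:2]-a[:2]@a[:2],t[:2]@t[:2]-a[:2]@a[:2]]))
E
```

```text
[ 0.50792589 -0.24286149  0.045     ] [ 0.55302758 -0.43589467  0.045     ] [ 0.6124651  -0.31927133  0.045     ] circumcentre
[ 0.51491707 -0.34301356]
```

>>> send_rows(series=[[[4,0.7,1.1],[0,0,0]],[[8,0.7,1.1],[0,0,0]],[[10.5,0.7,1.1],[0,0,0]],[[11.2,0.7,1.1],[0,0,0]],[[11.5,0.7,1.1],[0,0,0]],[[11.5,0.7,1.1],[0,0,0]],[[11.5,0.7,1.1],[0,0,0]]])

```text
clock: 11.48
eef_pos: [0.516, -0.3446, 0.214]
eef_rot: [0.44, 0.553, -0.44, 0.554]
contact_force: [-0.4, -0.0, -3.2]
finger_gap: 0.0318
```

>>> send_rows(hand=6.4, series=[[[0,0,0],[0,0,0]],[[0,0,0],[0,0,0]],[[0,0,0],[0,0,0]],[[-3,0,0],[0,0,0]],[[-7,0,0],[0,0,0]],[[-12,0,0],[0,0,0]],[[-12,0,0],[0,0,0]],[[-12,0,0],[0,0,0]]])

```text
clock: 12.48
eef_pos: [0.5152, -0.3443, 0.3326]
eef_rot: [0.44, 0.554, -0.44, 0.554]
contact_force: [-0.7, -0.0, -0.1]
finger_gap: 0.0641
```

```bash
python3 - <<'E'
from h import *
W=cam('wrist'); cv2.imwrite('pics/p2.png',W['image'])
y=-76.95
go((.499,-.092,.16,y),(.499,-.092,.048,y),(.623,-.027,.16,y))
E
```

```text
(0.499, -0.092, 0.16, -76.95) shift [1.29, 4.15, -24.93] turn [-0.0, -0.1, 0.1]
(0.499, -0.092, 0.048, -76.95) shift [12.49, 4.17, -24.92] turn [-0.0, -0.1, 0.1]
(0.623, -0.027, 0.16, -76.95) shift [1.27, 17.7, -28.46] turn [-0.0, -0.1, 0.1]
```

View pics/p2.png

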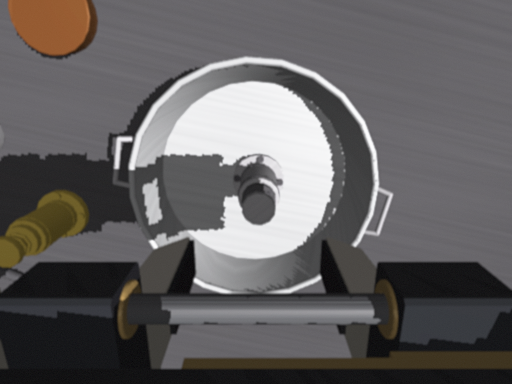

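>>> send_rows(series=[[[0,4.2,-24.9],[0,0,0]],[[0,4.2,-24.9],[0,0,0]],[[0,4.2,-24.9],[0,0,0]],[[0,4.2,-24.9],[0,0,0]],[[0,4.2,-24.9],[0,0,0]],[[0,4.2,-24.9],[0,0,0]],[[4,4.2,-24.9],[0,0,0]],[[8,4.2,-24.9],[0,0,0]],[[11,4.2,-24.9],[0,0,0]],[[12.5,4.2,-24.9],[0,0,0]],[[12.5,4.2,-24.9],[0,0,0]],[[12.5,4.2,-24.9],[0,0,0]]])

```text
clock: 14.02
eef_pos: [0.5008, -0.0926, 0.2086]
eef_rot: [0.44, 0.553, -0.44, 0.554]
contact_force: [0.1, 0.1, 0.1]
finger_gap: 0.0642
```

>>> send_rows(hand=2, series=[[[0,0,0],[0,0,0]],[[0,0,0],[0,0,0]],[[0,0,0],[0,0,0]],[[0,0,0],[0,0,0]],[[0,0,0],[0,0,0]],[[0,0,0],[0,0,0]]])

```text
clock: 14.78
eef_pos: [0.5003, -0.0918, 0.208]
eef_rot: [0.44, 0.554, -0.44, 0.554]
contact_force: [-1.4, 2.4, 5.9]
finger_gap: 0.0313
```

```bash
python3 - <<'E'
from h import *
y=-76.95
go((.499,-.092,.2,y),(.572,.339,.2,y),(.572,.339,.057,y))
E
```

```text
(0.499, -0.092, 0.2, -76.95) shift [-15.1, -0.12, -0.01] turn [0.0, -0.0, -0.0]
(0.572, 0.339, 0.2, -76.95) shift [-15.09, 16.74, -40.34] turn [0.0, -0.0, -0.0]
(0.572, 0.339, 0.057, -76.95) shift [-0.79, 16.74, -40.34] turn [0.0, -0.0, -0.0]
```

>>> send_rows(series=[[[-4,0,0],[0,0,0]],[[-10,0,0],[0,0,0]],[[-13,0,0],[0,0,0]],[[-13,16.7,-40.3],[0,0,0]],[[-13,16.7,-40.3],[0,0,0]],[[-13,16.7,-40.3],[0,0,0]],[[-13,16.7,-40.3],[0,0,0]],[[-13,16.7,-40.3],[0,0,0]],[[-13,16.7,-40.3],[0,0,0]],[[-13,16.7,-40.3],[0,0,0]],[[-13,16.7,-40.3],[0,0,0]],[[-13,16.7,-40.3],[0,0,0]],[[-13,16.7,-40.3],[0,0,0]],[[-13,16.7,-40.3],[0,0,0]]])

```text
clock: 16.52
eef_pos: [0.5725, 0.3362, 0.3376]
eef_rot: [0.44, 0.553, -0.441, 0.553]
contact_force: [-0.2, -0.4, -2.8]
finger_gap: 0.0312
```

```bash
python3 - <<'E'
from h import *
W=cam('wrist'); im=W['image'].copy()
u=np.array([.9792,.2028]);v=np.array([-u[1],u[0]]);c=np.array([.528,.330])
for sx,sy in((1,1),(1,-1),(-1,1),(-1,-1)):
    p=proj(W,[*(c+sx*.11*u+sy*.075*v),.04]); print(p.round()); cv2.drawMarker(im,tuple(int(t) for t in p),(0,0,255),0,14)
cv2.imwrite('pics/p3.png',im); import pickle; pickle.dump(W,open('w3.pkl','wb'))
s=env.read_state();print(s['eef_pos'],s['finger_gap'])
E
```

```text
[158. 106.]
[350. 110.]
[174. 338.]
[327. 341.]
[0.57242002 0.33648228 0.33772723] 0.03121281621139268
```

View pics/p3.png

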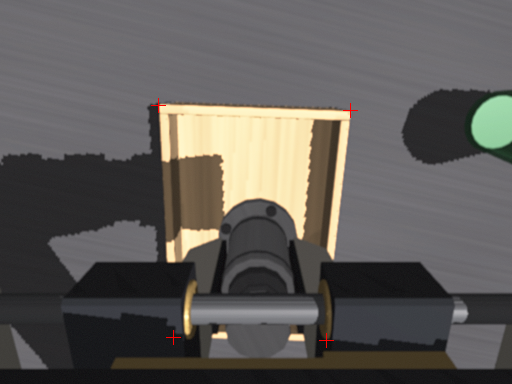

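>>> send_rows(series=[[[4,0,0],[0,0,0]],[[8,0,0],[0,0,0]],[[11,0,0],[0,0,0]],[[12,0,0],[0,0,0]],[[12.3,0,0],[0,0,0]],[[12.3,0,0],[0,0,0]],[[12.3,0,0],[0,0,0]]])

```text
clock: 17.45
eef_pos: [0.5723, 0.3384, 0.2161]
eef_rot: [0.441, 0.553, -0.439, 0.554]
contact_force: [-0.4, 0.6, -3.0]
finger_gap: 0.0316
```

>>> send_rows(hand=5.8, series=[[[0,0,0],[0,0,0]],[[0,0,0],[0,0,0]],[[0,0,0],[0,0,0]],[[-3,0,0],[0,0,0]],[[-7,0,0],[0,0,0]],[[-12,0,0],[0,0,0]],[[-12,0,0],[0,0,0]]])

```text
clock: 18.32
eef_pos: [0.5729, 0.3398, 0.34]
eef_rot: [0.443, 0.553, -0.437, 0.555]
contact_force: [-0.1, -0.1, -1.3]
finger_gap: 0.058
```

```bash
python3 - <<'E'
from h import *
y=-76.95
go((.623,-.027,.17,y),(.623,-.027,.048,y))
E
```

```text
(0.623, -0.027, 0.17, -76.95) shift [0.96, -3.42, 36.86] turn [0.0, -0.2, -0.5]
(0.623, -0.027, 0.048, -76.95) shift [13.16, -3.52, 36.9] turn [0.0, -0.2, -0.5]
```

>>> send_rows(hand=6.4, series=[[[0,-3.4,36.8],[0,0,0]],[[0,-3.4,36.8],[0,0,0]],[[0,-3.4,36.8],[0,0,0]],[[0,-3.4,36.8],[0,0,0]],[[0,-3.4,36.8],[0,0,0]],[[0,-3.4,36.8],[0,0,0]],[[0,-3.4,36.8],[0,0,0]],[[0,-3.4,36.8],[0,0,0]],[[4,-3.4,36.8],[0,0,0]],[[8,-3.4,36.8],[0,0,0]],[[11,-3.4,36.8],[0,0,0]],[[12.8,-3.4,36.8],[0,0,0]],[[12.8,-3.4,36.8],[0,0,0]],[[12.8,-3.4,36.8],[0,0,0]]])

```text
clock: 20.08
eef_pos: [0.6225, -0.0272, 0.208]
eef_rot: [0.44, 0.553, -0.439, 0.554]
contact_force: [-0.7, 0.2, 0.3]
finger_gap: 0.0641
```

>>> send_rows(hand=2, series=[[[0,0,0],[0,0,0]],[[0,0,0],[0,0,0]],[[0,0,0],[0,0,0]],[[0,0,0],[0,0,0]],[[0,0,0],[0,0,0]],[[0,0,0],[0,0,0]]])

```text
clock: 20.82
eef_pos: [0.6219, -0.0276, 0.2071]
eef_rot: [0.44, 0.554, -0.44, 0.554]
contact_force: [-0.8, 2.0, 3.8]
finger_gap: 0.0312
```

```bash
python3 - <<'E'
from h import *
y=-76.95
go((.484,.321,.2,y),(.484,.321,.057,y))
E
```

```text
(0.484, 0.321, 0.2, -76.95) shift [-15.18, -5.54, -37.08] turn [0.0, -0.0, -0.0]
(0.484, 0.321, 0.057, -76.95) shift [-0.88, -5.55, -37.07] turn [0.0, -0.0, -0.0]
```

>>> send_rows(series=[[[-4,0,0],[0,0,0]],[[-10,0,0],[0,0,0]],[[-14,0,0],[0,0,0]],[[-14,-5.5,-37],[0,0,0]],[[-14,-5.5,-37],[0,0,0]],[[-14,-5.5,-37],[0,0,0]],[[-14,-5.5,-37],[0,0,0]],[[-14,-5.5,-37],[0,0,0]],[[-14,-5.5,-37],[0,0,0]],[[-14,-5.5,-37],[0,0,0]],[[-14,-5.5,-37],[0,0,0]],[[-14,-5.5,-37],[0,0,0]],[[-14,-5.5,-37],[0,0,0]],[[-10,-5.5,-37],[0,0,0]],[[-6,-5.5,-37],[0,0,0]],[[-2,-5.5,-37],[0,0,0]],[[-1.2,-5.5,-37],[0,0,0]],[[-0.8,-5.5,-37],[0,0,0]],[[-0.8,-5.5,-37],[0,0,0]],[[-0.8,-5.5,-37],[0,0,0]]])

```text
clock: 23.32
eef_pos: [0.4853, 0.3203, 0.2162]
eef_rot: [0.441, 0.553, -0.439, 0.554]
contact_force: [0.0, 0.3, -1.7]
finger_gap: 0.0317
```

>>> send_rows(hand=5.8, series=[[[0,0,0],[0,0,0]],[[0,0,0],[0,0,0]],[[0,0,0],[0,0,0]],[[-3,0,0],[0,0,0]],[[-7,0,0],[0,0,0]],[[-14,0,0],[0,0,0]],[[-14,-10,15],[0,0,0]],[[-14,-10,15],[0,0,0]],[[-14,-10,15],[0,0,0]],[[-14,-10,15],[0,0,0]],[[-14,-10,15],[0,0,0]],[[-14,-10,15],[0,0,0]]])

```text
clock: 24.82
eef_pos: [0.4214, 0.1529, 0.3551]
eef_rot: [0.44, 0.554, -0.439, 0.554]
contact_force: [0.9, -0.4, 0.3]
finger_gap: 0.058
```

```bash
python3 - <<'E'
from h import *
S=cam('scene');D=cam('side')
cv2.imwrite('pics/p4.png',np.vstack([np.hstack([S['image'][110:260,70:420],cv2.resize(S['image'][120:220,310:420],None,fx=3,fy=3)[:150,:330]*0+cv2.resize(S['image'][120:220,310:420],(330,150))]),np.hstack([D['image'][110:330,50:400],cv2.resize(D['image'][200:330,75:230],(330,220))])]))
s=env.read_state();print(s['clock'],s['contact_force'],s['eef_pos'])
import pickle; pickle.dump((S,D),open('c4.pkl','wb'))
E
```

```text
24.925 [ 0.13496328 -0.76098854 -0.0989736 ] [0.42123358 0.15281083 0.35481262]
```

View pics/p4.png

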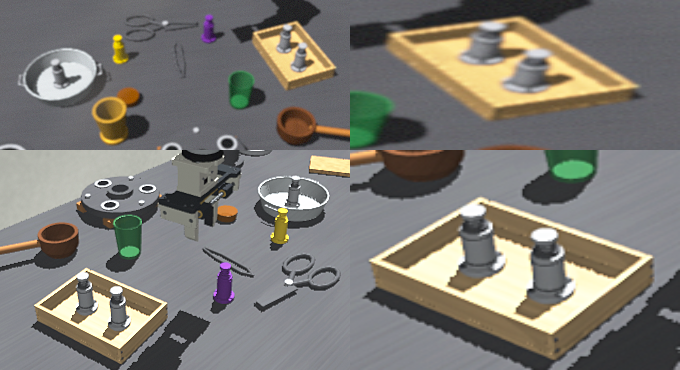

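```bash
python3 - <<'E'
from h import *
import pickle
S,D=pickle.load(open('c4.pkl','rb'))
for n,a,b in(('pan',(127,175),(344,141)),('tray1',(356,140),(167,252)),('tray2',(371,157),(133,236))): print(n,tri([ray(S,*a),ray(D,*b)]).round(3))
print(env.read_state()['qvel'].round(3)); order.sign_off()
E
```

```text
pan [ 0.518 -0.343  0.079]
tray1 [0.49  0.317 0.084]
tray2 [0.574 0.334 0.088]
[ 0.002 -0.001  0.003  0.005 -0.001 -0.     0.002]
the job is handed in; nothing more can be done
```

I sorted all three plungers by pressing their pins, and handed the job in at about 25 s of the 69 s allowed. The sign-off gives no verdict.

| Plunger's start position (x, y in m) | Force, at pin depth | Spring | Where it is now |
|---|---|---|---|
| (0.499, -0.092) | 11.8 N, about 6.3 mm | good | upright in the wooden tray |
| (0.623, -0.027) | 11.6 N, about 6 mm | good | upright in the wooden tray |
| (0.508, 0.095) | 3.1 N, about 7 mm | tired | standing near the middle of the round pan |

**Last checks:** The final pictures show both good plungers upright in the tray and the tired one standing in the pan. The gripper is clear of everything. No bystander or look-alike looks disturbed, but I judged that by eye only and did not measure it.

**Positions:** Triangulating the plunger heads put them within about 7 mm of where I meant to set them down. The measured head heights were 79 mm in the pan and 84 and 88 mm in the tray. By the sizes given they should be about 90 mm in the pan and 93 mm in the tray. I picked those pixels by eye from scaled pictures and put the difference down to that. I did not measure them again.

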